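Pull the stiff red burner knob with the fork puller

ROBOT

A 6-joint arm with a two-finger parallel gripper is mounted at the origin on the work surface. World frame = base frame: x ahead of the robot, y to its left, z up, the work surface at z = 0. Lengths are in m, angles in degrees, forces in N, time in s.
With the tool pointing down it reaches from about 0.425 to 1.125 m from the base axis. Payload 14.9 kg.
Tool frame: the origin (TCP) lies midway between the tips of the shut fingers; the grasp point (between the pads) lies 19 mm behind it (bot.hold_point_z is the distance from the TCP to the grasp point, in m); z points along the fingers, y is the line along which they close (so a half turn about z gives the same grasp; the last joint's range is limited). The gripper opens to 91 mm and grips with 3 to 60 N. Pads are 32 mm wide; open, the fingers measure 118 mm over their backs; the gripper's body (76 mm by 178 mm) begins 60 mm behind the grasp point.
Start: joints at [-67.34, 21.709, 99.362, -0, 58.929, -1.908], TCP at [0.291, -0.637, 0.189] pointing down, gripper open.
Joint ranges: [-158.91, 158.91], [-42.39, 125.64], [0.06, 152.35], [-60.88, 240.88], [17.5, 164.5], [-176.32, 176.32]. Speed limits (degrees/s): [108.29, 108.29, 136.94, 180, 180, 180].

INTERFACE

Orientations are given as a 3x3 rotation matrix whose columns are the frame's x, y, z axes.
In Python, from bench import sense, cams, ticket, bot gives the robot as it stands.
- The arm moves only by the tool carry_out, never from a script. Its argument "moves" is a list of rows, each an object of numbers: "x", "y", "z": the shift along the tool's x, y, z in cm; "roll": the turn about the tool's z in rad. In form: [{"x": .., "y": .., "z": .., "roll": ..}, ...]. A call has 1 to 5 rows; each row shifts and turns the commanded pose from where the row before left it, along the tool's axes as they then stand; what a row does not reach is not made up. A row lasts 1/10 s, in which the tool goes at most 50 mm and 8.59 degrees, less where a joint would pass 70% of its speed; a pose out of reach is approached as far as the arm can. A call with a gripper value outside its range is refused whole. "fingers" is the closure in counts, from 0 (fully open) to 255 (shut), set as the call begins (left out, the last holds). The fingers move at their own pace and stop on an object; "force" is the grip in N (left out, the last holds). Time passes only in rows, so rows that do not move let the fingers close. It gives the time, the measured TCP pose, the force, the opening and the grip force at its end, in the units of the state.
- sense(): the state, without advancing time (a new reading comes with each control period).
- cams.snapshot(name): name is "scene" or "top" or "wrist"; returns a dict with "frame" (420x560x3 uint8, red, green, blue), "range_z" (420x560 float32, m along the optical axis (not along the pixel's ray), 0 where there is no reading), "fovy" (degrees; the focal length in pixels is half the picture's height over the tangent of half this angle, whatever the lens; pixels are square), "cx", "cy" (the principal point, pixels), "world_from_camera" (4x4, takes a point from camera to world coordinates); the wrist camera has in their place "hand_eye" (4x4, takes a point from camera to tool coordinates, whose origin is the TCP and whose axes are the flange's). Camera axes: x right, y down, z forward; pixel columns grow to the right and rows downward; lengths in m; the calibration is good to about 2 mm. A picture is of the moment at which its call begins: read the wrist's pose just before it.
- ticket.close_job(): hands the job in; it is judged then, once.
The state is a dict: "time": time; "joint_pos": joint angles; "qd": joint speeds; "tau": joint torques, N m; "eef_pos": TCP position; "tcp_rot": TCP orientation; "wrist_force": force on the tool from outside, world axes, zero at the start; "wrist_torque": the same for the moment, N m; "width": finger opening in m; "grasp_force": force on a finger pad.
Only numpy, scipy, OpenCV 4.12 (cv2) and the standard library are available. Lean on these libraries where they do the work, as an engineer would, in place of code of your own. Each camera call takes 0.05 s, during which the arm holds its last target. There are 200 camera calls.

TASK

The red knob of the side burner has to come off for washing: slide the fork puller gently in under its skirt, feel it home lightly against the grey collar, and pull straight up with the puller alone until the knob pops off. Then stand the puller upright in the blue washing-up tray with the red knob sitting level on its fork, and let go. Do not push hard on the burner, keep the gripper off the red knob, and leave the black knob and everything else alone.

Things in the scene. Friction and masses are not known exactly. Their poses are not given: they have to be found in the camera images.
- puller: Fork puller, about 230 g, C-shaped from the side, standing on its fork. Origin: underside level, on the grip's axis; z up, +x = open end of the fork. Upright yellow grip over a black sleeve (z 48 to 56 mm), out of which the steel fork slides on a bar: the fork is set at random up to 16 mm forward or back of the grip, which the pose does not tell, and holds there (slips only over 60 N).
- puller_grip (a point): Centre of the yellow grip block (30 mm along x, 22 mm across y, 32 mm tall), 72 mm above the underside. Fork with its setting at 0, in the puller's frame, mm: tines x -32 to +30, y 14 to 24 either side, z 0 to 5, a lip on each tip up to z 9 (x 24.5 to 30); back wall at x -32 to -24.5, z 0 to 48; the knob has room between wall and lips.
- red_knob: Red knob, 60 g, to be pulled, on the left or the right post. Origin: centre of its skirt's underside, z up. Skirt 44 mm across, 5 mm thick; above it a grip 30 mm across up to z = 24 mm. A square bore sits on a 10 mm square shaft, snapped on by sprung balls: about 5 to 9 N straight up (beyond the weights) pops it off within 5 mm of lift; it is clear of the shaft 16 mm up.
- black_knob: A like knob in black on the other post, 120 mm from the red one along the burner's y. Leave it on.
- burner: Side burner, fixed: steel box 270 mm (x) by 240 mm (y), origin at the centre of its underside, front edge at x = -135 mm. Its flat top, 50 mm above the origin, is clear from the front edge to the knobs, which stand at x = -45, y = +60 and -60 mm. Round burner (top 64 mm) and grate (top 82 mm) at x 0 to +130 mm.
- burner_top (a point): Point on the flat top midway between the posts. Each post: round rigid grey collar 24 mm across, 14 mm high, the skirt resting on it, so a 14 mm gap is left under the skirt. The fork's slot (28 mm) takes the collar; a rubber pad at its end (4 N/mm, 3.8 mm of give) meets the collar: at 3 to 6 N the knob is centred between lips and wall.
- wash_tray: Fixed blue open tray, 200 mm (x) by 150 mm (y), 30 mm tall, walls and floor 5 mm; origin at the centre of its underside.
- salt_cellar: Wooden salt cellar with a swivel lid, 88 mm across, 66 mm tall, origin at its underside. Leave alone.
- corkscrew: Chrome lever corkscrew lying down, about 240 mm long and 32 mm tall. Leave alone.
- plate0: Lowest of three stacked melamine plates, 200 mm across. Leave alone.
- plate2: Top one of the three plates. Leave alone.
- carafe: Clear glass carafe, 100 mm across, 200 mm tall, empty. Leave alone.
Not all that is in view belongs to the job. Of the things that look like the red_knob, the larger one is meant. There is more than one size of the puller; the one meant has the size given above.

How it is judged (in metres and radians):
On the way, in this order (a step that is already met when the one before it is completed fails the run):
1. the fork is under the red knob's skirt and bears lightly on the collar (over 1.5 N), the knob still on (horizontal distance between puller and red_knob below 0.022 m and z of puller in the frame of red_knob between -0.0155 and -0.008 m and contact force between puller and burner above 1.5 N and distance of red_knob from where it was at the start of the episode below 0.003 m), for 0.1 s.
2. the red knob is off its shaft, at least 25 mm above its seat, riding on the fork (z of red_knob in the frame of burner above 0.089 m and horizontal distance between red_knob and puller below 0.024 m and z of red_knob in the frame of puller between 0.002 and 0.012 m), for 0.2 s.
At the end, for the whole second after the job is handed in: The puller stands upright (within 7 degrees) on the floor of the blue tray, released and at rest; the red knob sits flat on its fork (within 3.4 degrees, between back wall and lips, not up on the lips); the black knob is still on its post (within 5 mm) (x of puller in the frame of wash_tray between -0.075 and 0.075 m and y of puller in the frame of wash_tray between -0.055 and 0.055 m and z of puller in the frame of wash_tray below 0.01 m and angle between puller's own z axis and vertical below 0.12 rad and linear speed of each of puller, red_knob below 0.02 m/s and contact force between the fingers and puller below 0.1 N and horizontal distance between red_knob and puller below 0.024 m and z of red_knob in the frame of puller between 0.002 and 0.008 m and angle between the z axis of red_knob and the z axis of puller, either way round below 0.06 rad and distance of black_knob from where it was at the start of the episode below 0.005 m); the robot touches nothing.
It fails at once if the puller presses or pushes on the burner with more than 8 N (contact force between puller and burner above 8 N).
It fails at once if the puller loads the red knob with more than 25 N (contact force between puller and red_knob above 25 N).
It fails at once if the gripper or arm touches the red knob, or pushes on the burner (over 5 N) (contact force between any of the fingers, the arm and red_knob above 0.5 N or contact force between any of the fingers, the arm and burner above 5 N).
It fails at once if the red knob is tipped by more than 20 degrees (angle between red_knob's own z axis and vertical above 0.35 rad).
It fails at once if the black knob is shifted by more than 5 mm, or a bystander by more than 30 mm (distance of black_knob from where it was at the start of the episode above 0.005 m or distance of any of salt_cellar, corkscrew, plate0, plate2, carafe from where it was at the start of the episode above 0.03 m).
It also fails if it takes over 67 s, if anything falls off the work surface, if the arm or the gripper's body presses on something with over 40 N, if the wrist force passes 120 N, or if a joint passes its speed limit or range.

## Working session

There is one attempt and no reset: what is moved stays moved. The work goes in short steps, Python scripts to look and compute and a tool call to move; the robot and the scene stay as the last step left them, time stands still between calls to the robot, and variables do not carry over. Pictures are saved under pics/ and viewed, at most 10 in all, crops included, and the job is handed in when it is done.

Besides the shell and the picture viewer there is one more tool, called as a command line: name --argument value ..., lists and objects as JSON in quotes. carry_out: Moves the arm, as the interface text tells. Its arguments: {"type":"object","properties":{"moves":{"type":"array","items":{"type":"object","properties":{"x":{"type":"number"},"y":{"type":"number"},"z":{"type":"number"},"roll":{"type":"number"}}}},"fingers":{"type":"number"},"force":{"type":"number"}},"required":["moves"]}

```bash
mkdir -p pics; cat > h.py <<'E'
import numpy as np, cv2
from bench import sense, cams, ticket, bot
def snap(n):
    s=sense(); d=cams.snapshot(n)
    if 'world_from_camera' in d: T=np.array(d['world_from_camera'])
    else:
        W=np.eye(4); W[:3,:3]=np.array(s['tcp_rot']); W[:3,3]=s['eef_pos']; T=W@np.array(d['hand_eye'])
    d['T']=T; d['f']=d['frame'].shape[0]/2/np.tan(np.radians(d['fovy'])/2)
    return d
def cloud(d):
    z=d['range_z']; v,u=np.indices(z.shape)
    P=np.stack([(u-d['cx'])/d['f']*z,(v-d['cy'])/d['f']*z,z],-1)
    return P@d['T'][:3,:3].T+d['T'][:3,3]
def plane(d,u,v,h):
    r=d['T'][:3,:3]@np.array([(u-d['cx'])/d['f'],(v-d['cy'])/d['f'],1]); o=d['T'][:3,3]
    return o+r*(h-o[2])/r[2]
def save(n,im): cv2.imwrite('pics/'+n,im[...,::-1])
E
python3 - <<'E'
from h import *
for n in('scene','top'):
    d=snap(n); save(n+'1.png',d['frame']); np.savez(n+'.npz',frame=d['frame'],P=cloud(d)); print(n,d['T'].round(3).tolist(),d['f'],d['cx'],d['cy'])
s=sense();print({k:np.round(v,3).tolist() for k,v in s.items()}, bot.hold_point_z)
E
```

```text
scene [[0.382, 0.71, -0.591, 1.27], [0.924, -0.302, 0.235, -0.244], [-0.012, -0.636, -0.771, 0.992], [0.0, 0.0, 0.0, 1.0]] 546.133541411632 287.5734567525231 215.8743481373896
top [[0.028, -0.994, 0.108, 0.467], [-1.0, -0.028, -0.002, 0.008], [0.005, -0.108, -0.994, 1.097], [0.0, 0.0, 0.0, 1.0]] 479.8644817990848 279.72792029863234 214.30126512084072
{'time': 0.1, 'joint_pos': [-67.339, 21.736, 99.39, -0.0, 58.931, -1.908], 'qd': [-0.056, -0.031, -0.075, 0.053, 0.037, 0.036], 'tau': [0.002, -76.504, -43.53, 0.065, 0.04, 0.0], 'eef_pos': [0.291, -0.636, 0.189], 'tcp_rot': [[0.909, 0.416, -0.0], [0.416, -0.909, 0.001], [0.0, -0.001, -1.0]], 'wrist_force': [-0.071, -0.347, -0.604], 'wrist_torque': [-0.059, -0.039, -0.011], 'grasp_force': 0.0, 'width': 0.091} 0.0188
```

View pics/scene1.png

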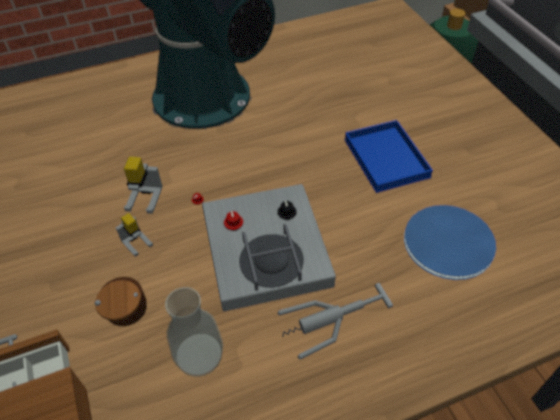

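View pics/top1.png

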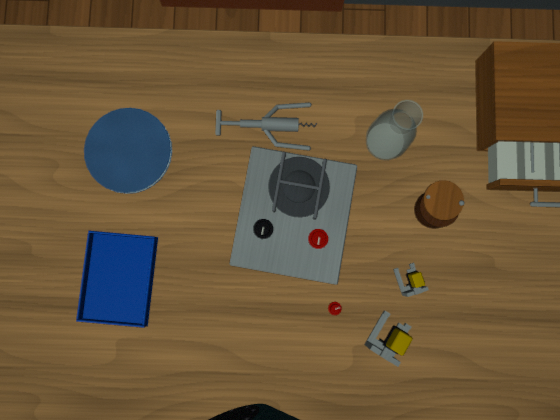

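The scene picture shows the larger puller at (135,170) and a smaller one at (128,225). The red knob on the burner is at (233,220), with a small red one on the table at (197,198). In the top picture these are at (398,341), (417,281), (318,239) and (335,309). The larger yellow-gripped puller and the larger red knob, the one on the burner, fit the text. I'll confirm with a crop and measure.

```bash
python3 - <<'E'
from h import *
ds={n:snap(n) for n in('scene','top')}
def blobs(d,name,m):
    n,l,st,c=cv2.connectedComponentsWithStats(m.astype('uint8'))
    P=cloud(d)
    for i in range(1,n):
        if st[i,4]<25: continue
        q=P[l==i]; 
        zt=np.percentile(q[:,2],90); t=q[q[:,2]>zt-.006]
        print(name,c[i].round(1),st[i,4],'topz',zt.round(4),'topc',((t.max(0)+t.min(0))/2).round(4),'ext',np.ptp(t,axis=0).round(3),
          'rect',[np.round(x,4) for x in cv2.minAreaRect((t[:,:2]).astype('float32'))])
for n,d in ds.items():
    h=cv2.cvtColor(d['frame'],cv2.COLOR_RGB2HSV); H,S,V=[h[...,i].astype(int) for i in range(3)]
    blobs(d,n+' yel',(H>22)&(H<34)&(S>180)&(V>70))
    blobs(d,n+' red',((H<5)|(H>174))&(S>190)&(V>80))
    if n=='top':
        blobs(d,n+' blue',(H>112)&(H<125)&(S>200)&(V>60))
        P=cloud(d); m=(abs(P[...,2]-.05)<.006)
        k,l,st,c=cv2.connectedComponentsWithStats(m.astype('uint8')); i=1+np.argmax(st[1:,4]); q=P[l==i]
        print('burner',st[i],np.median(q[:,2]),cv2.minAreaRect(q[:,:2].astype('float32')), cv2.boxPoints(cv2.minAreaRect(q[:,:2].astype('float32'))).tolist())
a=cv2.resize(ds['top']['frame'][225:375,300:450],(600,600),interpolation=cv2.INTER_CUBIC)
save('crop.png',a)
E
```

```text
scene yel [133.6 168.6] 353 topz 0.1266 topc [ 0.7873 -0.2421  0.5566] ext [0.965 0.037 0.872] rect [array([ 0.7871, -0.2522]), array([0.0369, 0.9652]), np.float64(88.7496)]
scene yel [128.4 221.2] 135 topz 0.0907 topc [ 0.8522 -0.2718  0.5386] ext [0.836 0.055 0.908] rect [array([ 0.852 , -0.2609]), array([0.8364, 0.0223]), np.float64(3.8103)]
scene red [198.1 199.3] 46 topz 0.0182 topc [ 0.384  -0.1217  0.0179] ext [0.016 0.012 0.01 ] rect [array([ 0.3847, -0.1205]), array([0.0088, 0.0178]), np.float64(47.9242)]
scene red [232.8 221.3] 148 topz 0.0902 topc [ 0.8957 -0.1558  0.5384] ext [0.749 0.177 0.908] rect [array([ 0.8951, -0.1672]), array([0.0262, 0.765 ]), np.float64(76.4287)]
top yel [416.7 279.7] 180 topz 0.0898 topc [ 0.449  -0.2856  0.0877] ext [0.029 0.028 0.007] rect [array([ 0.4478, -0.2862]), array([0.029 , 0.0225]), np.float64(17.5488)]
top yel [400.5 342.9] 337 topz 0.1271 topc [ 0.383  -0.1265  0.6092] ext [0.167 0.27  0.976] rect [array([ 0.3853, -0.1199]), array([0.3026, 0.0416]), np.float64(62.678)]
top red [317.9 237.9] 266 topz 0.0893 topc [ 0.5053 -0.0411  0.5903] ext [0.077 0.099 1.014] rect [array([ 0.4976, -0.0442]), array([0.0285, 0.1185]), np.float64(43.9975)]
top red [334.  308.1] 112 topz 0.019 topc [ 0.3777 -0.1222  0.017 ] ext [0.02  0.018 0.008] rect [array([ 0.3775, -0.1211]), array([0.02  , 0.0181]), np.float64(18.9928)]
burner [  229   146   128   139 10473] 0.0498798219813994 ((0.5825514793395996, -0.02388899028301239), (0.24018466472625732, 0.2697010636329651), 81.42190551757812) [[0.43129679560661316, -0.1225239634513855], [0.6979808807373047, -0.16275185346603394], [0.7338061332702637, 0.07474598288536072], [0.46712207794189453, 0.11497387290000916]]
```

View pics/crop.png

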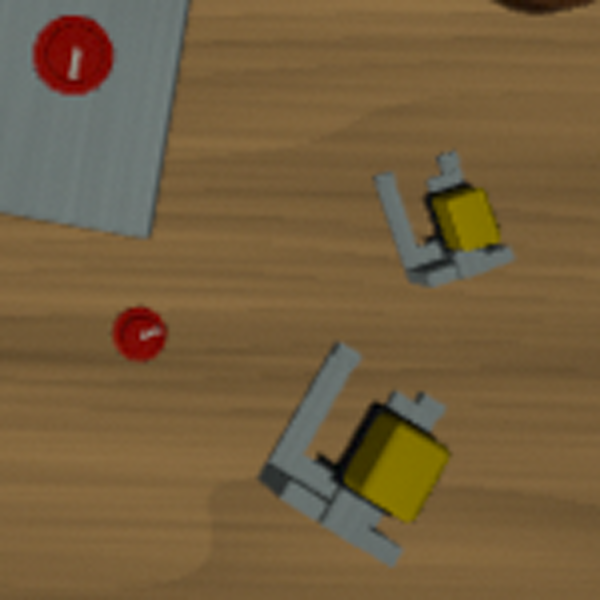

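The crop shows two pullers: the lower one at crop (390,470) and the upper one at (470,220). The larger has its grip top at 127 mm and a 41 mm block. The smaller, at top-image (417,281), has its grip top at about 88 to 90 mm and a 29 x 22.5 mm block, with tines about 60 mm long. **The smaller puller therefore fits the given size**, not the larger one as I said before. The red knob meant is the one on the burner at (318,239), with its top at 89 mm. I'm moving over the smaller puller for a wrist look.

carry_out --moves '[{"x": 3.2,"y": -3.0,"z": -0.5},{"x": 3.2,"y": -3.0,"z": -0.5},{"x": 3.2,"y": -3.0,"z": -0.5},{"x": 3.2,"y": -3.0,"z": -0.5},{"x": 3.2,"y": -3.0}]' --fingers 0

```text
$.moves[0]: bad value
```

carry_out --moves '[{"x": 3.2,"y": -3.0},{"x": 3.2,"y": -3.0},{"x": 3.2,"y": -3.0},{"roll": 0.14},{}]'

```text
$.moves[0]: bad value
```

```bash
python3 - <<'E'
from h import *
d=snap('wrist'); print(np.array(d['hand_eye']).round(3).tolist()); s=sense(); print(s['eef_pos'],s['wrist_force']); save('w1.png',d['frame'])
E
```

```text
[[0.001, -0.957, -0.29, 0.084], [1.0, 0.0, 0.002, 0.001], [-0.002, -0.29, 0.957, -0.195], [0.0, 0.0, 0.0, 1.0]]
[ 0.29098387 -0.63646621  0.18884937] [-0.06478548 -0.49091435  0.73258617]
```

View pics/w1.png

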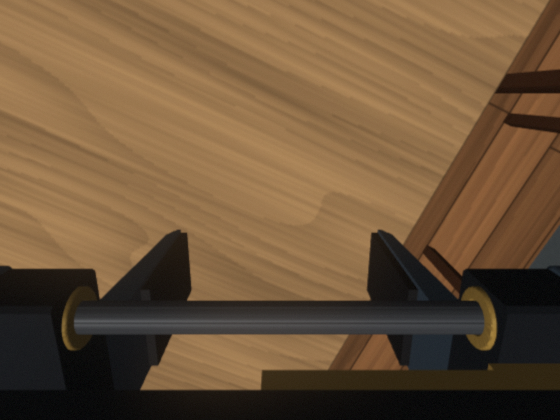

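The wrist view shows only table; the fingers sit at rows 230 to 360, and image up is tool +x. The moves were refused because every row needs all its keys.

carry_out --moves '[{"x": 3.2,"y": -3.0,"z": -0.5,"roll": 0},{"x": 3.2,"y": -3.0,"z": -0.5,"roll": 0},{"x": 3.2,"y": -3.0,"z": -0.5,"roll": 0},{"x": 3.2,"y": -3.0,"z": -0.5,"roll": 0},{"x": 3.2,"y": -3.0,"z": 0,"roll": 0}]' --fingers 0

```text
time: 0.75
eef_pos: [0.3747, -0.4323, 0.2098]
tcp_rot: [[0.91, 0.415, 0.001], [0.415, -0.91, -0.001], [0.0, 0.001, -1.0]]
wrist_force: [0.3, -1.4, 0.2]
width: 0.0913
grasp_force: 0.0
```

carry_out --moves '[{"x": 3.2,"y": -3.0,"z": 0,"roll": 0},{"x": 3.2,"y": -3.0,"z": 0,"roll": 0},{"x": 3.2,"y": -3.0,"z": 0,"roll": 0},{"x": 0,"y": 0,"z": 0,"roll": 0.14},{"x": 0,"y": 0,"z": 0,"roll": 0}]'

```text
time: 1.25
eef_pos: [0.4245, -0.3111, 0.2093]
tcp_rot: [[0.959, 0.284, 0.0], [0.284, -0.959, -0.0], [0.0, 0.0, -1.0]]
wrist_force: [-0.4, -1.1, -0.2]
width: 0.0907
grasp_force: 0.0
```

```bash
python3 - <<'E'
from h import *
d=snap('wrist'); s=sense(); print(s['time'],s['eef_pos'],s['tcp_rot'],s['wrist_force']); save('w2.png',d['frame'])
h=cv2.cvtColor(d['frame'],cv2.COLOR_RGB2HSV); H,S,V=[h[...,i].astype(int) for i in range(3)]
m=((H>22)&(H<34)&(S>180)&(V>70)).astype('uint8'); k,l,st,c=cv2.connectedComponentsWithStats(m)
P=cloud(d)
for i in range(1,k):
    if st[i,4]<100: continue
    q=P[l==i]; print(c[i],st[i],np.percentile(q[:,2],[2,50,98]))
    t=q[q[:,2]>np.percentile(q[:,2],98)-.004]; print(cv2.minAreaRect(t[:,:2].astype('float32')),len(t))
E
```

```text
1.3 [ 0.42425289 -0.31179903  0.20927498] [[ 9.57653698e-01  2.87922484e-01  1.95029892e-04]
 [ 2.87922526e-01 -9.57653673e-01 -2.46494585e-04]
 [ 1.15799759e-04  2.92209950e-04 -9.99999951e-01]] [ 0.58061307 -0.56067035 -0.33978912]
[260.25925926 155.2173913 ] [249 139  23  33 621] [0.08626126 0.08784381 0.08914912]
((0.4696009159088135, -0.28413471579551697), (0.0676000639796257, 0.020892325788736343), 11.144224166870117) 620
```

View pics/w2.png

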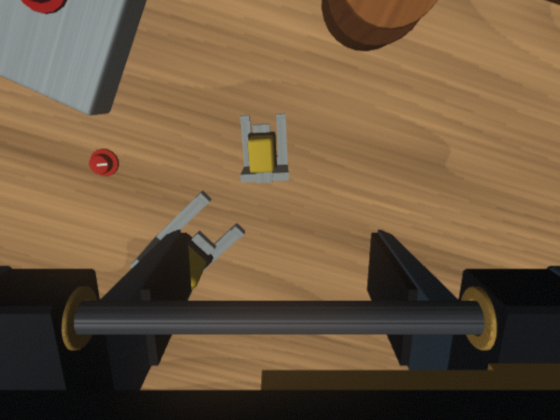

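The wrist picture shows the small puller at (261,155), its fork pointing up the image and nearly aligned with the tool. The large puller lies at (190,240). I'll compute the grasp by casting rays onto the measured 88 mm plane.

```bash
python3 - <<'E'
from h import *
s=sense(); R=np.array(s['tcp_rot']); p=np.array(s['eef_pos'])
d=snap('wrist'); fr=d['frame']
h=cv2.cvtColor(fr,cv2.COLOR_RGB2HSV); H,S,V=[h[...,i].astype(int) for i in range(3)]
def rect(d,m,z,lab):
    k,l,st,c=cv2.connectedComponentsWithStats(m.astype('uint8'))
    for i in range(1,k):
        if st[i,4]<60: continue
        v,u=np.where(l==i); q=np.array([plane(d,a,b,z)[:2] for a,b in zip(u,v)])
        r=cv2.minAreaRect((q*1000).astype('float32')); print(lab,c[i].round(1),st[i,4],'rect mm',r,'tool xy cm',(((np.r_[np.array(r[0])/1000,z]-p)@R)[:2]*100).round(2))
rect(d,(H>22)&(H<34)&(S>180)&(V>70),.0878,'wrist')
# fork tine rows at table height
for (u,v) in [(245,115),(281,115),(243,181),(287,181)]: 
    print((plane(d,u,v,.006 if v<150 else .0)-p)@R)
d2=snap('top'); h=cv2.cvtColor(d2['frame'],cv2.COLOR_RGB2HSV); A,B,C=[h[...,i].astype(int) for i in range(3)]
rect(d2,(A>22)&(A<34)&(B>180)&(C>70),.0878,'top')
m=(A>105)&(A<128)&(B>150)&(C>40); k,l,st,c=cv2.connectedComponentsWithStats(m.astype('uint8')); P=cloud(d2)
for i in range(1,k):
    if st[i,4]>1500: q=P[l==i]; q=q[q[:,2]<.2]; w=q[q[:,2]>.024]; print('blue',c[i],st[i],np.percentile(q[:,2],[5,50,95]),cv2.minAreaRect(w[:,:2].astype('float32')),len(w))
E
```

```text
wrist [259.5 154.7] 628 rect mm ((450.94805908203125, -288.1983947753906), (26.928619384765625, 19.02936553955078), 16.7747859954834) tool xy cm [ 3.23 -1.5 ]
[ 0.06116448 -0.03420563  0.20327208]
[0.06119735 0.00379262 0.20328319]
[-0.01167444 -0.03884019  0.20926229]
[-0.011652    0.01081349  0.20927681]
top [416.6 279.7] 181 rect mm ((447.0096740722656, -283.1299743652344), (29.040111541748047, 27.97007179260254), 18.673114776611328) tool xy cm [ 3.   -2.09]
top [400.5 342.9] 339 rect mm ((319.8831787109375, -246.6936492919922), (39.62051773071289, 43.38702392578125), 59.99091720581055) tool xy cm [-8.12 -9.24]
blue [117.45324779 278.66880513] [  77  231   81   96 6235] [0.00152329 0.0052271  0.02939638] ((0.43168383836746216, 0.36380383372306824), (0.15010294318199158, 0.19875234365463257), 86.29431915283203) 713
```

carry_out --moves '[{"x": 3.2,"y": -1.5,"z": 0,"roll": 0},{"x": 0,"y": 0,"z": 4.5,"roll": 0},{"x": 0,"y": 0,"z": 4.5,"roll": 0},{"x": 0,"y": 0,"z": 3.6,"roll": 0},{"x": 0,"y": 0,"z": 3.0,"roll": 0}]'

```text
time: 1.9
eef_pos: [0.4495, -0.2888, 0.051]
tcp_rot: [[0.958, 0.286, -0.001], [0.286, -0.958, 0.001], [-0.001, -0.001, -1.0]]
wrist_force: [-0.1, -0.3, 0.3]
width: 0.0911
grasp_force: 0.0
```

carry_out --moves '[{"x": 0,"y": 0,"z": 0,"roll": 0},{"x": 0,"y": 0,"z": 0,"roll": 0},{"x": 0,"y": 0,"z": 0,"roll": 0},{"x": 0,"y": 0,"z": 0,"roll": 0},{"x": 0,"y": 0,"z": 0,"roll": 0}]' --fingers 255 --force 30

```text
time: 2.4
eef_pos: [0.4511, -0.2889, 0.0544]
tcp_rot: [[0.959, 0.285, 0.002], [0.285, -0.959, -0.001], [0.001, 0.002, -1.0]]
wrist_force: [0.3, -0.6, -0.1]
width: 0.0541
grasp_force: 0.0
```

carry_out --moves '[{"x": 0,"y": 0,"z": 0,"roll": 0},{"x": 0,"y": 0,"z": 0,"roll": 0},{"x": 0,"y": 0,"z": 0,"roll": 0},{"x": 0,"y": 0,"z": 0,"roll": 0},{"x": 0,"y": 0,"z": 0,"roll": 0}]'

```text
time: 2.9
eef_pos: [0.4505, -0.2884, 0.0531]
tcp_rot: [[0.959, 0.285, 0.0], [0.285, -0.959, 0.0], [0.0, -0.0, -1.0]]
wrist_force: [-0.5, 1.1, 0.6]
width: 0.0215
grasp_force: 30.0
```

carry_out --moves '[{"x": 0,"y": 0,"z": 0,"roll": 0},{"x": 0,"y": 0,"z": -2,"roll": 0},{"x": 0,"y": 0,"z": -4,"roll": 0},{"x": 0,"y": 0,"z": -5,"roll": 0},{"x": 0,"y": 0,"z": -4,"roll": 0}]' --force 55

```text
time: 3.4
eef_pos: [0.4504, -0.2884, 0.2053]
tcp_rot: [[0.959, 0.285, 0.0], [0.285, -0.959, -0.0], [0.0, 0.0, -1.0]]
wrist_force: [0.9, -0.4, -2.8]
width: 0.0214
grasp_force: 55.0
```

carry_out --moves '[{"x": 1.1,"y": -3.5,"z": 0,"roll": 0},{"x": 1.4,"y": -4.4,"z": 0,"roll": 0},{"x": 1.4,"y": -4.4,"z": 0,"roll": 0},{"x": 1.4,"y": -4.4,"z": 0,"roll": 0},{"x": 1.4,"y": -4.4,"z": 0,"roll": 0}]'

```text
time: 3.9
eef_pos: [0.454, -0.0654, 0.203]
tcp_rot: [[0.959, 0.284, -0.0], [0.284, -0.959, -0.0], [-0.0, -0.0, -1.0]]
wrist_force: [1.0, -0.0, -2.2]
width: 0.0216
grasp_force: 55.0
```

carry_out --moves '[{"x": 0,"y": 0,"z": 0,"roll": 0.13},{"x": 0,"y": 0,"z": 0,"roll": 0.13},{"x": 0,"y": 0,"z": 0,"roll": 0.13},{"x": 0,"y": 0,"z": 0,"roll": 0.05},{"x": 0,"y": 0,"z": 0,"roll": 0}]'

```text
time: 4.4
eef_pos: [0.4543, -0.067, 0.2029]
tcp_rot: [[0.989, -0.151, -0.001], [-0.151, -0.989, 0.0], [-0.001, -0.0, -1.0]]
wrist_force: [0.4, -0.6, -2.2]
width: 0.0215
grasp_force: 55.0
```

```bash
cat >> h.py <<'E'
def redknob():
    s=sense(); p=np.array(s['eef_pos']); R=np.array(s['tcp_rot']); d=snap('wrist'); P=cloud(d)
    h=cv2.cvtColor(d['frame'],cv2.COLOR_RGB2HSV); H,S,V=[h[...,i].astype(int) for i in range(3)]
    m=((H<5)|(H>174))&(S>170)&(V>60)
    k,l,st,c=cv2.connectedComponentsWithStats(m.astype('uint8'))
    for i in range(1,k):
        if st[i,4]<300: continue
        q=P[l==i]; zt=np.percentile(q[:,2],[5,50,95])
        cs,_=cv2.findContours((l==i).astype('uint8'),cv2.RETR_EXTERNAL,cv2.CHAIN_APPROX_NONE)
        e=cs[0][:,0]
        print('red',c[i].round(1),st[i],'z',zt.round(4))
        for z,nm in((.088,'top'),(.069,'skirt')):
            mm=(l==i)&(abs(P[...,2]-z)<.006); v,u=np.where(mm)
            if len(u)<30: continue
            w=np.array([plane(d,a,b,z) for a,b in zip(u,v)]).astype('float32')
            o,r=cv2.minEnclosingCircle(w[:,:2]*1000)
            t=(np.r_[np.array(o)/1000,z]-p)@R
            print(nm,len(u),'world',np.round(o,1),'r',round(r,1),'tool',t.round(4))
    return d,P
E
python3 - <<'E'
from h import *
d,P=redknob(); s=sense(); print(s['time'],s['eef_pos'],np.degrees(np.arctan2(s['tcp_rot'][1][0],s['tcp_rot'][0][0])),s['wrist_force'])
save('w3.png',d['frame'])
v,u=np.where((P[...,2]<.4)&(abs(P[...,2]-.05)<.008)); print('top z',np.median(P[v,u,2]),len(u))
E
```

```text
red [277.6  98.7] [ 254   75   48   50 1618] z [0.068  0.0869 0.0889]
top 894 world [531.2 -78.2] r 14.8 tool [ 0.0778 -0.0005  0.1148]
skirt 721 world [531.8 -78.6] r 20.6 tool [ 0.0784 -0.0002  0.1338]
red [336.8 228.5] [325 216  26  25 413] z [0.0026 0.0154 0.0176]
4.45 [ 0.4543772  -0.06706047  0.20291697] -8.582699544393668 [ 0.08645498 -0.39870571 -1.44279947]
top z 0.049922263715816095 44467
```

View pics/w3.png

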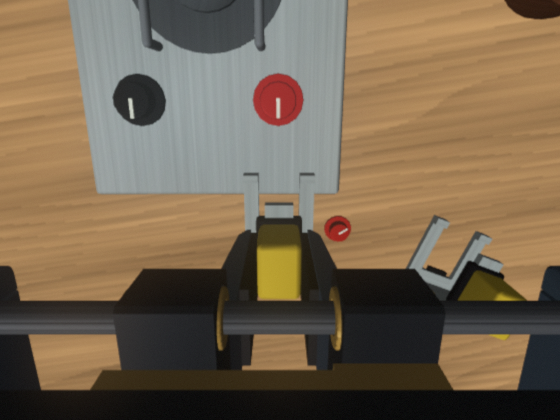

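The picture shows the red knob at (278,99) straight ahead of the fork. The tines, at columns 250 and 307 with tips at row 174, are centred on column 279. The tool heading of -8.6° matches the burner. I'll check the fork setting and lateral centring numerically, then lower.

```bash
python3 - <<'E'
from h import *
s=sense(); p=np.array(s['eef_pos']); R=np.array(s['tcp_rot']); d=snap('wrist'); P=(cloud(d)-p)@R
Z=P[...,2]; h=cv2.cvtColor(d['frame'],cv2.COLOR_RGB2HSV)
m=(Z>.025)&(Z<.07)&(P[...,0]>-.02)&(abs(P[...,1])<.04); m[232:]=0
print(len(np.where(m)[0]))
for lo,hi in((176,186),(190,200),(205,215)):
    for a,b in((-.035,-.008),(.008,.035)):
        q=P[lo:hi][m[lo:hi]&(P[lo:hi,:,1]>a)&(P[lo:hi,:,1]<b)]
        if len(q): print(lo,a,'y',np.percentile(q[:,1],[1,50,99]).round(4),'z',np.percentile(q[:,2],[5,50,95]).round(4),'xmax',q[:,0].max().round(4))
q=P[m]; print('xmax',np.percentile(q[:,0],[99.5,100]))
# straight burner side/front edge yaw in the tool frame
w=(abs(cloud(d)[...,2]-.05)<.004); q=P[w]; fx=[(y,np.percentile(q[abs(q[:,1]-y)<.002][:,0],.5)) for y in(-.12,-.1,-.08,-.06,.045)]; print(np.round(fx,4).tolist())
E
```

```text
1631
176 -0.035 y [-0.0234 -0.0184 -0.0138] z [0.0427 0.0442 0.0507] xmax 0.0313
176 0.008 y [0.0142 0.019  0.024 ] z [0.0428 0.044  0.0484] xmax 0.0314
190 -0.035 y [-0.0234 -0.0186 -0.0138] z [0.0469 0.0479 0.0491] xmax 0.0206
190 0.008 y [0.0143 0.0191 0.0241] z [0.0468 0.0479 0.0489] xmax 0.0206
205 -0.035 y [-0.0237 -0.0188 -0.0139] z [0.0468 0.0479 0.0489] xmax 0.0099
205 0.008 y [0.0145 0.0193 0.024 ] z [0.0467 0.0479 0.0488] xmax 0.0099
xmax [0.03144228 0.0315157 ]
[[-0.12, -0.0101], [-0.1, -0.0093], [-0.08, -0.0093], [-0.06, -0.0094], [0.045, -0.0104]]
```

carry_out --moves '[{"x": 0,"y": 0,"z": 3,"roll": 0},{"x": 0,"y": 0,"z": 3,"roll": 0},{"x": 0,"y": 0,"z": 2,"roll": 0},{"x": 0,"y": 0,"z": 1,"roll": 0},{"x": 0,"y": 0,"z": 0,"roll": 0}]'

```text
time: 5.0
eef_pos: [0.4539, -0.067, 0.1122]
tcp_rot: [[0.989, -0.15, -0.002], [-0.15, -0.989, 0.0], [-0.002, -0.0, -1.0]]
wrist_force: [-0.2, -0.4, -2.2]
width: 0.0218
grasp_force: 55.0
```

The fork is centred at tool y = +0.3 mm and the knob at -0.3 mm. Tips are at x = 31.5 mm and the knob at 78 mm, so I expect contact after about 76 mm of advance. Lowering the rest and advancing.

carry_out --moves '[{"x": 0,"y": -0.05,"z": 0.4,"roll": 0},{"x": 0,"y": 0,"z": 0.3,"roll": 0},{"x": 0,"y": 0,"z": 0,"roll": 0},{"x": 0,"y": 0,"z": 0,"roll": 0},{"x": 0,"y": 0,"z": 0,"roll": 0}]'

```text
time: 5.5
eef_pos: [0.4549, -0.0666, 0.1065]
tcp_rot: [[0.989, -0.151, 0.001], [-0.151, -0.989, -0.0], [0.001, 0.0, -1.0]]
wrist_force: [-0.2, 1.0, -2.6]
width: 0.0216
grasp_force: 55.0
```

```bash
python3 - <<'E'
from h import *
redknob(); s=sense(); print(s['eef_pos'],s['wrist_force'])
E
```

```text
red [278.1 101.9] [ 244   67   69   72 3480] z [0.0681 0.087  0.0888]
top 1975 world [531.4 -78.1] r 14.9 tool [ 0.0773 -0.0002  0.0185]
skirt 1493 world [531.7 -78.4] r 21.0 tool [0.0777 0.0001 0.0375]
red [354.4 261. ] [338 252  33  17 399] z [0.0022 0.0039 0.0171]
[ 0.45486649 -0.06664824  0.10642028] [-0.46245769 -1.20803477 -2.4525954 ]
```

carry_out --moves '[{"x": 0,"y": 0,"z": 0.08,"roll": 0},{"x": 1.5,"y": 0,"z": 0,"roll": 0},{"x": 1.5,"y": 0,"z": 0,"roll": 0},{"x": 0,"y": 0,"z": 0,"roll": 0},{"x": 0,"y": 0,"z": 0,"roll": 0}]'

```text
time: 6.05
eef_pos: [0.4848, -0.0712, 0.1051]
tcp_rot: [[0.989, -0.151, -0.0], [-0.151, -0.989, 0.0], [-0.0, -0.0, -1.0]]
wrist_force: [-0.9, 0.4, -3.1]
width: 0.0216
grasp_force: 55.0
```

carry_out --moves '[{"x": 1,"y": 0,"z": 0,"roll": 0},{"x": 1,"y": 0,"z": 0,"roll": 0},{"x": 1,"y": 0,"z": 0,"roll": 0},{"x": 0.5,"y": 0,"z": 0,"roll": 0},{"x": 0,"y": 0,"z": 0,"roll": 0}]'

```text
time: 6.55
eef_pos: [0.5197, -0.0765, 0.1053]
tcp_rot: [[0.989, -0.151, 0.0], [-0.151, -0.989, -0.0], [0.0, -0.0, -1.0]]
wrist_force: [-0.6, 0.3, -2.5]
width: 0.0216
grasp_force: 55.0
```

carry_out --moves '[{"x": 0.3,"y": 0,"z": 0,"roll": 0},{"x": 0,"y": 0,"z": 0,"roll": 0},{"x": 0.2,"y": 0,"z": 0,"roll": 0},{"x": 0,"y": 0,"z": 0,"roll": 0},{"x": 0,"y": 0,"z": 0,"roll": 0}]'

```text
time: 7.05
eef_pos: [0.5238, -0.0771, 0.1054]
tcp_rot: [[0.989, -0.151, 0.0], [-0.151, -0.989, -0.0], [0.0, -0.0, -1.0]]
wrist_force: [-0.7, 0.1, -1.7]
width: 0.0217
grasp_force: 55.0
```

carry_out --moves '[{"x": 0.1,"y": 0,"z": 0,"roll": 0},{"x": 0,"y": 0,"z": 0,"roll": 0},{"x": 0.1,"y": 0,"z": 0,"roll": 0},{"x": 0,"y": 0,"z": 0,"roll": 0},{"x": 0,"y": 0,"z": 0,"roll": 0}]'

```text
time: 7.55
eef_pos: [0.5259, -0.0774, 0.1053]
tcp_rot: [[0.989, -0.151, -0.0], [-0.151, -0.989, 0.0], [-0.0, -0.0, -1.0]]
wrist_force: [-0.0, -1.2, -2.2]
width: 0.0214
grasp_force: 55.0
```

carry_out --moves '[{"x": 0.1,"y": 0,"z": 0,"roll": 0},{"x": 0,"y": 0,"z": 0,"roll": 0},{"x": 0,"y": 0,"z": 0,"roll": 0}]'

```text
time: 7.85
eef_pos: [0.5269, -0.0776, 0.1054]
tcp_rot: [[0.989, -0.151, 0.0], [-0.151, -0.989, -0.0], [0.0, 0.0, -1.0]]
wrist_force: [-0.3, -0.2, -2.4]
width: 0.0219
grasp_force: 55.0
```

carry_out --moves '[{"x": 0.1,"y": 0,"z": 0,"roll": 0},{"x": 0,"y": 0,"z": 0,"roll": 0},{"x": 0,"y": 0,"z": 0,"roll": 0}]'

```text
time: 8.15
eef_pos: [0.5279, -0.0777, 0.1053]
tcp_rot: [[0.989, -0.151, -0.0], [-0.151, -0.989, 0.0], [-0.0, -0.0, -1.0]]
wrist_force: [-0.4, 0.3, -1.5]
width: 0.0216
grasp_force: 55.0
```

carry_out --moves '[{"x": 0.05,"y": 0,"z": 0,"roll": 0},{"x": 0,"y": 0,"z": 0,"roll": 0},{"x": 0,"y": 0,"z": 0,"roll": 0}]'

```text
time: 8.45
eef_pos: [0.5284, -0.0778, 0.1053]
tcp_rot: [[0.989, -0.151, 0.0], [-0.151, -0.989, -0.0], [0.0, 0.0, -1.0]]
wrist_force: [1.0, -0.6, -2.1]
width: 0.0215
grasp_force: 55.0
```

carry_out --moves '[{"x": 0.05,"y": 0,"z": 0,"roll": 0},{"x": 0,"y": 0,"z": 0,"roll": 0},{"x": 0,"y": 0,"z": 0,"roll": 0}]'

```text
time: 8.75
eef_pos: [0.5288, -0.0779, 0.1053]
tcp_rot: [[0.989, -0.151, 0.0], [-0.151, -0.989, -0.0], [0.0, 0.0, -1.0]]
wrist_force: [-0.5, -1.0, -1.7]
width: 0.0213
grasp_force: 55.0
```

carry_out --moves '[{"x": 0.05,"y": 0,"z": 0,"roll": 0},{"x": 0,"y": 0,"z": 0,"roll": 0},{"x": 0,"y": 0,"z": 0,"roll": 0}]'

```text
time: 9.05
eef_pos: [0.5293, -0.078, 0.1053]
tcp_rot: [[0.989, -0.151, -0.0], [-0.151, -0.989, -0.0], [-0.0, 0.0, -1.0]]
wrist_force: [-0.1, -0.2, -2.0]
width: 0.0214
grasp_force: 55.0
```

carry_out --moves '[{"x": 0.05,"y": 0,"z": 0,"roll": 0},{"x": 0,"y": 0,"z": 0,"roll": 0},{"x": 0,"y": 0,"z": 0,"roll": 0}]'

```text
time: 9.35
eef_pos: [0.5297, -0.078, 0.1053]
tcp_rot: [[0.989, -0.151, -0.0], [-0.151, -0.989, 0.0], [-0.0, -0.0, -1.0]]
wrist_force: [-0.7, 0.3, -2.0]
width: 0.0217
grasp_force: 55.0
```

carry_out --moves '[{"x": 0.05,"y": 0,"z": 0,"roll": 0},{"x": 0,"y": 0,"z": 0,"roll": 0},{"x": 0,"y": 0,"z": 0,"roll": 0}]'

```text
time: 9.65
eef_pos: [0.5302, -0.0781, 0.1053]
tcp_rot: [[0.989, -0.151, -0.0], [-0.151, -0.989, 0.0], [-0.0, 0.0, -1.0]]
wrist_force: [-1.9, -0.5, -2.4]
width: 0.0215
grasp_force: 55.0
```

```bash
cat >> h.py <<'E'
def force(n=4):
    f=[]
    for _ in range(n): cams.snapshot('wrist'); f.append(sense()['wrist_force'])
    s=sense(); R=np.array(s['tcp_rot']); print('F tool',(np.mean(f,0)@R).round(2),s['eef_pos'],s['time'])
E
python3 -c "
from h import *
force()"
```

```text
F tool [-1.61 -0.02  1.87] [ 0.53020548 -0.0780968   0.10528454] 9.85
```

carry_out --moves '[{"x": 0.04,"y": 0,"z": 0,"roll": 0},{"x": 0,"y": 0,"z": 0,"roll": 0},{"x": 0,"y": 0,"z": 0,"roll": 0}]'

```text
time: 10.15
eef_pos: [0.5306, -0.0782, 0.1052]
tcp_rot: [[0.989, -0.151, -0.0], [-0.151, -0.989, 0.0], [-0.0, 0.0, -1.0]]
wrist_force: [-2.3, 0.3, -1.4]
width: 0.0214
grasp_force: 55.0
```

```bash
python3 -c "
from h import *
force()"
```

```text
F tool [-2.67  0.63  1.93] [ 0.53061875 -0.07816716  0.10527583] 10.35
```

The fork has met the collar, about 1 mm from where predicted. A little more to reach about 4 N.

carry_out --moves '[{"x": 0.04,"y": 0,"z": 0,"roll": 0},{"x": 0,"y": 0,"z": 0,"roll": 0},{"x": 0,"y": 0,"z": 0,"roll": 0}]'

```text
time: 10.65
eef_pos: [0.531, -0.0782, 0.1053]
tcp_rot: [[0.989, -0.151, -0.0], [-0.151, -0.989, 0.0], [-0.0, -0.0, -1.0]]
wrist_force: [-3.6, 0.9, -2.3]
width: 0.0218
grasp_force: 55.0
```

```bash
python3 -c "
from h import *
force(6); d,P=redknob(); save('w4.png',d['frame'][0:420,100:460])"
```

```text
F tool [-3.69  0.12  2.59] [ 0.53098    -0.07822795  0.10526602] 10.95
red [278.5 209. ] [247 193  63  40 825] z [0.0678 0.0689 0.07  ]
skirt 820 world [532.4 -78.5] r 20.9 tool [0.0014 0.0001 0.0363]
```

View pics/w4.png

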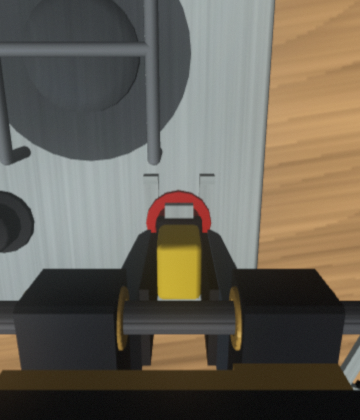

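The picture shows the tine tips ahead of the red skirt at (152,176) and (206,176), symmetric about it, at about 3.6 N. Pulling straight up slowly.

carry_out --moves '[{"x": 0,"y": 0,"z": -0.2,"roll": 0},{"x": 0,"y": 0,"z": -0.2,"roll": 0},{"x": 0,"y": 0,"z": -0.1,"roll": 0},{"x": 0,"y": 0,"z": -0.1,"roll": 0},{"x": 0,"y": 0,"z": 0,"roll": 0}]'

```text
time: 11.5
eef_pos: [0.5312, -0.0782, 0.1115]
tcp_rot: [[0.989, -0.151, 0.0], [-0.151, -0.989, -0.0], [0.0, -0.0, -1.0]]
wrist_force: [-3.7, 0.4, -1.6]
width: 0.0214
grasp_force: 55.0
```

carry_out --moves '[{"x": 0,"y": 0,"z": -0.1,"roll": 0},{"x": 0,"y": 0,"z": -0.1,"roll": 0},{"x": 0,"y": 0,"z": -0.1,"roll": 0},{"x": 0,"y": 0,"z": -0.1,"roll": 0},{"x": 0,"y": 0,"z": 0,"roll": 0}]'

```text
time: 12.0
eef_pos: [0.5312, -0.0783, 0.1155]
tcp_rot: [[0.989, -0.151, 0.0], [-0.151, -0.989, 0.0], [0.0, -0.0, -1.0]]
wrist_force: [-3.8, 0.7, -4.1]
width: 0.0218
grasp_force: 55.0
```

carry_out --moves '[{"x": 0,"y": 0,"z": -0.1,"roll": 0},{"x": 0,"y": 0,"z": -0.1,"roll": 0},{"x": 0,"y": 0,"z": -0.1,"roll": 0},{"x": 0,"y": 0,"z": -0.1,"roll": 0},{"x": 0,"y": 0,"z": 0,"roll": 0}]'

```text
time: 12.5
eef_pos: [0.5317, -0.0784, 0.1199]
tcp_rot: [[0.989, -0.151, 0.001], [-0.151, -0.989, -0.0], [0.001, 0.0, -1.0]]
wrist_force: [1.4, 0.4, -1.9]
width: 0.0215
grasp_force: 55.0
```

```bash
python3 -c "
from h import *
force(2); d,P=redknob()"
```

```text
F tool [0.89 0.57 2.16] [ 0.53146689 -0.07830805  0.11961588] 12.6
red [278.2 207. ] [248 190  62  43 859] z [0.076  0.077  0.0781]
```

Popped: the skirt rose 8 mm and sits 5 mm above the underside. Lifting on.

carry_out --moves '[{"x": 0,"y": 0,"z": -0.3,"roll": 0},{"x": 0,"y": 0,"z": -0.3,"roll": 0},{"x": 0,"y": 0,"z": -0.4,"roll": 0},{"x": 0,"y": 0,"z": -0.5,"roll": 0},{"x": 0,"y": 0,"z": -0.5,"roll": 0}]'

```text
time: 13.15
eef_pos: [0.5312, -0.0783, 0.1399]
tcp_rot: [[0.989, -0.151, 0.0], [-0.151, -0.989, -0.0], [0.0, 0.0, -1.0]]
wrist_force: [0.2, 0.1, -2.7]
width: 0.0216
grasp_force: 55.0
```

carry_out --moves '[{"x": 0,"y": 0,"z": -1,"roll": 0},{"x": 0,"y": 0,"z": -1.5,"roll": 0},{"x": 0,"y": 0,"z": -1.5,"roll": 0},{"x": 0,"y": 0,"z": -1,"roll": 0},{"x": 0,"y": 0,"z": 0,"roll": 0}]'

```text
time: 13.65
eef_pos: [0.5321, -0.0785, 0.1914]
tcp_rot: [[0.989, -0.151, 0.003], [-0.151, -0.989, -0.001], [0.003, 0.0, -1.0]]
wrist_force: [-1.1, 0.2, -3.1]
width: 0.0216
grasp_force: 55.0
```

```bash
python3 - <<'E'
from h import *
force(2); s=sense(); p=np.array(s['eef_pos']); R=np.array(s['tcp_rot'])
d=snap('wrist'); P=(cloud(d)-p)@R; h=cv2.cvtColor(d['frame'],cv2.COLOR_RGB2HSV).astype(int)
m=((h[...,0]<5)|(h[...,0]>174))&(h[...,1]>170)&(h[...,2]>60)&(abs(P[...,1])<.04)&(P[...,2]<.08); q=P[m]
print(len(q),q.min(0).round(4),q.max(0).round(4),np.percentile(q[:,2],[5,50,95]).round(4))
A=np.c_[q[:,:2],np.ones(len(q))]; print('tilt',np.linalg.lstsq(A,q[:,2],rcond=None)[0])
save('w5.png',d['frame'])
t=snap('top'); h=cv2.cvtColor(t['frame'],cv2.COLOR_RGB2HSV).astype(int)
m=(h[...,0]>105)&(h[...,0]<128)&(h[...,1]>150)&(h[...,2]>40); k,l,st,c=cv2.connectedComponentsWithStats(m.astype('uint8'))
for i in range(1,k):
    if 4000<st[i,4]<8000:
        cn,_=cv2.findContours((l==i).astype('uint8'),0,2); b=cv2.boxPoints(cv2.minAreaRect(cn[0]))
        w=np.array([plane(t,*x,.03) for x in b]); print('tray',w.round(3).tolist(),w.mean(0), 'tool cm',((w.mean(0)-p)@R*100).round(1))
E
```

```text
F tool [-0.3  -0.01  3.52] [ 0.53106729 -0.07822946  0.18946193] 13.75
891 [-0.0087 -0.0206 -0.1954] [0.0837 0.0212 0.0452] [0.0419 0.0429 0.044 ]
tilt [-0.27833278  0.00429868  0.04536341]
tray [[0.338, 0.443, 0.03], [0.539, 0.434, 0.03], [0.525, 0.277, 0.03], [0.324, 0.289, 0.03]] [0.43167284 0.3609809  0.03      ] tool cm [-16.4 -41.9  15.9]
```

View pics/w5.png

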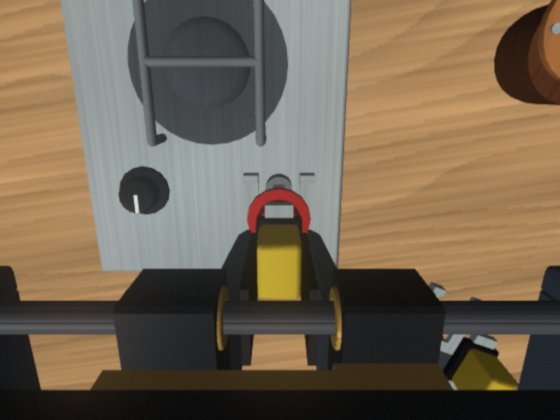

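The picture shows the knob riding level on the fork (red skirt at (279,210)), the bare post at (279,183) and the black knob still on at (143,190). The tray centre is at (0.432, 0.361) and its measured size is right. Carrying gently.

carry_out --moves '[{"x": -0.18,"y": -0.47,"z": 0,"roll": 0},{"x": -0.36,"y": -0.93,"z": 0,"roll": 0},{"x": -0.55,"y": -1.4,"z": 0,"roll": 0},{"x": -0.73,"y": -1.86,"z": 0,"roll": 0},{"x": -0.73,"y": -1.86,"z": 0,"roll": 0}]'

```text
time: 14.35
eef_pos: [0.5151, -0.0084, 0.1892]
tcp_rot: [[0.989, -0.151, -0.0], [-0.151, -0.989, 0.0], [-0.0, -0.0, -1.0]]
wrist_force: [0.9, 0.0, -2.5]
width: 0.0213
grasp_force: 55.0
```

carry_out --moves '[{"x": -0.73,"y": -1.86,"z": 0,"roll": 0},{"x": -0.73,"y": -1.86,"z": 0,"roll": 0},{"x": -0.73,"y": -1.86,"z": 0,"roll": 0},{"x": -0.73,"y": -1.86,"z": 0,"roll": 0},{"x": -0.73,"y": -1.86,"z": 0,"roll": 0}]'

```text
time: 14.85
eef_pos: [0.4928, 0.0892, 0.1893]
tcp_rot: [[0.989, -0.15, -0.0], [-0.15, -0.989, 0.0], [-0.0, -0.0, -1.0]]
wrist_force: [0.6, -0.6, -3.2]
width: 0.0215
grasp_force: 55.0
```

carry_out --moves '[{"x": -0.73,"y": -1.86,"z": 0,"roll": 0},{"x": -0.73,"y": -1.86,"z": 0,"roll": 0},{"x": -0.73,"y": -1.86,"z": 0,"roll": 0},{"x": -0.73,"y": -1.86,"z": 0,"roll": 0},{"x": -0.73,"y": -1.86,"z": 0,"roll": 0}]'

```text
time: 15.35
eef_pos: [0.4705, 0.1865, 0.1893]
tcp_rot: [[0.989, -0.15, -0.0], [-0.15, -0.989, 0.0], [-0.0, 0.0, -1.0]]
wrist_force: [0.4, -0.1, -3.0]
width: 0.0217
grasp_force: 55.0
```

carry_out --moves '[{"x": -0.73,"y": -1.86,"z": 0,"roll": 0},{"x": -0.73,"y": -1.86,"z": 0,"roll": 0},{"x": -0.73,"y": -1.86,"z": 0,"roll": 0},{"x": -0.73,"y": -1.86,"z": 0,"roll": 0},{"x": -0.73,"y": -1.86,"z": 0,"roll": 0}]'

```text
time: 15.85
eef_pos: [0.4483, 0.2839, 0.1892]
tcp_rot: [[0.989, -0.15, -0.0], [-0.15, -0.989, -0.0], [-0.0, 0.0, -1.0]]
wrist_force: [0.9, 0.3, -1.8]
width: 0.0215
grasp_force: 55.0
```

carry_out --moves '[{"x": -0.73,"y": -1.86,"z": 0,"roll": 0},{"x": -0.73,"y": -1.86,"z": 0,"roll": 0},{"x": -0.55,"y": -1.4,"z": 0,"roll": 0},{"x": -0.36,"y": -0.93,"z": 0,"roll": 0},{"x": -0.18,"y": -0.47,"z": 0,"roll": 0}]'

```text
time: 16.35
eef_pos: [0.4336, 0.3515, 0.1893]
tcp_rot: [[0.989, -0.15, -0.0], [-0.15, -0.989, -0.0], [-0.0, 0.0, -1.0]]
wrist_force: [0.9, -0.3, -2.3]
width: 0.0217
grasp_force: 55.0
```

```bash
python3 - <<'E'
from h import *
force(2); s=sense(); p=np.array(s['eef_pos']); R=np.array(s['tcp_rot'])
d=snap('wrist'); W=cloud(d); P=(W-p)@R; h=cv2.cvtColor(d['frame'],cv2.COLOR_RGB2HSV).astype(int)
m=((h[...,0]<5)|(h[...,0]>174))&(h[...,1]>170)&(h[...,2]>60)&(abs(P[...,1])<.04)&(P[...,2]<.08); m[:180]=0; q=P[m]
print(len(q),np.percentile(q,[1,50,99],axis=0).round(4).tolist())
b=(h[...,0]>105)&(h[...,0]<128)&(h[...,1]>150)&(h[...,2]>40); z=W[b]; z=z[z[:,2]<.1]
print('floor',np.percentile(z[:,2],[10,50,90,98])); w=z[z[:,2]>.02]; print(w.min(0),w.max(0))
save('w6.png',d['frame'])
E
```

```text
F tool [-0.24  0.07  2.59] [0.43386242 0.35094442 0.18926138] 16.45
949 [[-0.0078, -0.0199, 0.0261], [0.0122, -0.0, 0.043], [0.0221, 0.0205, 0.0444]]
floor [0.00396746 0.00504796 0.02861814 0.03040996]
[0.32989532 0.28347675 0.02007937] [0.53663949 0.4412643  0.03198893]
```

View pics/w6.png

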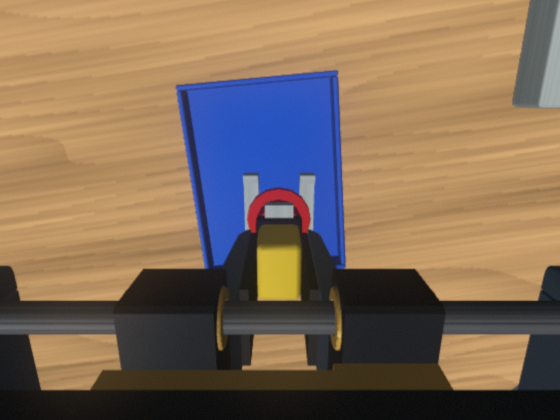

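The picture shows the fork with the knob level over the tray (corners at (180,87) and (335,73)), whose floor is at 5 mm. Lowering.

carry_out --moves '[{"x": 0,"y": 0,"z": 0.5,"roll": 0},{"x": 0,"y": 0,"z": 1,"roll": 0},{"x": 0,"y": 0,"z": 1.5,"roll": 0},{"x": 0,"y": 0,"z": 2,"roll": 0},{"x": 0,"y": 0,"z": 2,"roll": 0}]'

```text
time: 17.0
eef_pos: [0.4339, 0.3501, 0.1175]
tcp_rot: [[0.989, -0.151, -0.001], [-0.151, -0.989, -0.0], [-0.0, 0.0, -1.0]]
wrist_force: [0.3, -0.3, -2.8]
width: 0.0213
grasp_force: 55.0
```

carry_out --moves '[{"x": 0,"y": 0,"z": 2,"roll": 0},{"x": 0,"y": 0,"z": 1.5,"roll": 0},{"x": 0,"y": 0,"z": 1,"roll": 0},{"x": 0,"y": 0,"z": 0.6,"roll": 0},{"x": 0,"y": 0,"z": 0.3,"roll": 0}]'

```text
time: 17.5
eef_pos: [0.4342, 0.3507, 0.065]
tcp_rot: [[0.989, -0.151, -0.0], [-0.151, -0.989, -0.0], [-0.0, 0.0, -1.0]]
wrist_force: [-0.8, 0.5, -2.6]
width: 0.0213
grasp_force: 55.0
```

carry_out --moves '[{"x": 0,"y": 0,"z": 0.2,"roll": 0},{"x": 0,"y": 0,"z": 0.1,"roll": 0},{"x": 0,"y": 0,"z": 0.1,"roll": 0},{"x": 0,"y": 0,"z": 0,"roll": 0},{"x": 0,"y": 0,"z": 0,"roll": 0}]'

```text
time: 18.0
eef_pos: [0.4342, 0.3507, 0.0616]
tcp_rot: [[0.989, -0.151, 0.0], [-0.151, -0.989, 0.0], [0.0, -0.0, -1.0]]
wrist_force: [1.2, 0.1, -2.2]
width: 0.0214
grasp_force: 55.0
```

```bash
python3 -c "
from h import *
force(4)"
```

```text
F tool [0.5  0.12 2.77] [0.4341436  0.35071979 0.06144185] 18.2
```

carry_out --moves '[{"x": 0,"y": 0,"z": 0.1,"roll": 0},{"x": 0,"y": 0,"z": 0.1,"roll": 0},{"x": 0,"y": 0,"z": 0.05,"roll": 0},{"x": 0,"y": 0,"z": 0,"roll": 0},{"x": 0,"y": 0,"z": 0,"roll": 0}]'

```text
time: 18.7
eef_pos: [0.4341, 0.3507, 0.0588]
tcp_rot: [[0.989, -0.151, -0.0], [-0.151, -0.989, -0.0], [-0.0, 0.0, -1.0]]
wrist_force: [-0.5, 0.3, -3.1]
width: 0.0218
grasp_force: 55.0
```

```bash
python3 -c "
from h import *
force(4)"
```

```text
F tool [-0.15 -0.02  2.87] [0.43414165 0.35069428 0.05886699] 18.9
```

carry_out --moves '[{"x": 0,"y": 0,"z": 0.05,"roll": 0},{"x": 0,"y": 0,"z": 0,"roll": 0},{"x": 0,"y": 0,"z": 0,"roll": 0}]'

```text
time: 19.2
eef_pos: [0.4341, 0.3507, 0.0583]
tcp_rot: [[0.989, -0.151, -0.0], [-0.151, -0.989, 0.0], [-0.0, -0.0, -1.0]]
wrist_force: [0.3, -0.0, -3.0]
width: 0.0211
grasp_force: 55.0
```

```bash
python3 -c "
from h import *
force(4)"
```

```text
F tool [-0.09  0.02  2.9 ] [0.43410369 0.3506525  0.05834597] 19.4
```

carry_out --moves '[{"x": 0,"y": 0,"z": 0.04,"roll": 0},{"x": 0,"y": 0,"z": 0,"roll": 0},{"x": 0,"y": 0,"z": 0,"roll": 0}]'

```text
time: 19.7
eef_pos: [0.4343, 0.3507, 0.0581]
tcp_rot: [[0.989, -0.151, 0.0], [-0.151, -0.989, 0.0], [0.0, -0.0, -1.0]]
wrist_force: [0.6, -1.0, 1.5]
width: 0.0216
grasp_force: 55.0
```

```bash
python3 -c "
from h import *
force(4)"
```

```text
F tool [ 0.91  0.61 -1.53] [0.43427076 0.35073466 0.05808793] 19.9
```

The puller is on the floor. Easing the grip, opening, then rising.

carry_out --moves '[{"x": 0,"y": 0,"z": 0,"roll": 0},{"x": 0,"y": 0,"z": 0,"roll": 0},{"x": 0,"y": 0,"z": 0,"roll": 0}]' --force 5

```text
time: 20.2
eef_pos: [0.4343, 0.3508, 0.0581]
tcp_rot: [[0.989, -0.151, 0.0], [-0.151, -0.989, 0.0], [0.0, -0.0, -1.0]]
wrist_force: [1.1, -0.3, 2.5]
width: 0.0221
grasp_force: 5.0
```

carry_out --moves '[{"x": 0,"y": 0,"z": 0,"roll": 0},{"x": 0,"y": 0,"z": 0,"roll": 0},{"x": 0,"y": 0,"z": 0,"roll": 0},{"x": 0,"y": 0,"z": 0,"roll": 0},{"x": 0,"y": 0,"z": 0,"roll": 0}]' --fingers 60

```text
time: 20.7
eef_pos: [0.434, 0.3506, 0.0579]
tcp_rot: [[0.989, -0.151, -0.0], [-0.151, -0.989, -0.0], [-0.0, 0.0, -1.0]]
wrist_force: [0.4, 0.9, 0.3]
width: 0.059
grasp_force: 0.0
```

carry_out --moves '[{"x": 0,"y": 0,"z": 0,"roll": 0},{"x": 0,"y": 0,"z": 0,"roll": 0},{"x": 0,"y": 0,"z": -0.5,"roll": 0},{"x": 0,"y": 0,"z": -1,"roll": 0},{"x": 0,"y": 0,"z": -1.5,"roll": 0}]'

```text
time: 21.2
eef_pos: [0.4339, 0.3505, 0.0886]
tcp_rot: [[0.989, -0.151, -0.001], [-0.151, -0.989, -0.0], [-0.001, 0.001, -1.0]]
wrist_force: [0.6, -0.2, 0.0]
width: 0.0699
grasp_force: 0.0
```

carry_out --moves '[{"x": 0,"y": 0,"z": -3,"roll": 0},{"x": 0,"y": 0,"z": -4,"roll": 0},{"x": 0,"y": 0,"z": -4,"roll": 0},{"x": -2,"y": 0,"z": -2,"roll": 0},{"x": 0,"y": 0,"z": 0,"roll": 0}]'

```text
time: 21.7
eef_pos: [0.4145, 0.3548, 0.2223]
tcp_rot: [[0.989, -0.15, 0.004], [-0.15, -0.989, 0.004], [0.004, -0.004, -1.0]]
wrist_force: [0.2, 1.0, -0.4]
width: 0.0699
grasp_force: 0.0
```

```bash
python3 - <<'E'
from h import *
s=sense(); print(s['eef_pos'],s['width'],s['time'])
d=snap('wrist'); W=cloud(d); h=cv2.cvtColor(d['frame'],cv2.COLOR_RGB2HSV).astype(int)
m=((h[...,0]<5)|(h[...,0]>174))&(h[...,1]>170)&(h[...,2]>60)&(W[...,2]<.2); q=W[m]; sk=q[(q[:,2]>.01)&(q[:,2]<.02)]
if len(sk): print(len(q),len(sk),'skirt',np.median(sk[:,2]),'fit',np.linalg.lstsq(np.c_[sk[:,:2],np.ones(len(sk))],sk[:,2],rcond=None)[0])
y=(h[...,0]>22)&(h[...,0]<34)&(h[...,1]>180)&(h[...,2]>70); print('grip',np.median(W[y],axis=0))
save('w7.png',d['frame'])
E
```

```text
[0.41451476 0.35480904 0.22228113] 0.06988136599118158 21.7
212 212 skirt 0.014961726518137958 fit [ 0.00817    -0.00236608  0.01220857]
grip [nan nan nan]
  return _methods._mean(a, axis=axis, dtype=dtype,
  ret = um.true_divide(
```

View pics/w7.png

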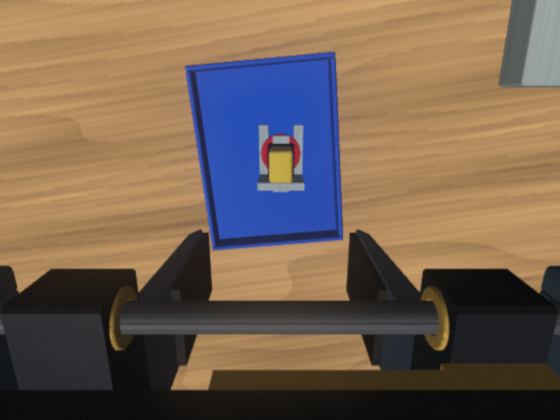

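The puller stands upright in the tray at (281,165), with the red knob level on its fork (skirt top at 15 mm, tilt under 0.01 rad). The hand is clear, so I'm handing in.

```bash
python3 -c "
from h import *
print(ticket.close_job())"
```

```text
the job is handed in; nothing more can be done
None
```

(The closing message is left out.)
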